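# Unhook the lifter from the slide rack and bin both

### The job

On the histology bench a steel lifter is hooked into the slotted top of the slide rack: take it by its grip, raise it a little and twist it until its hooks line up with the slot, draw it straight up out of the rack while the rack stays standing on the bench, and put it in the shallow steel tray. Then put the rack, upright with its slides, flat on the floor of the white tub. Never carry the two hooked together, and lower each one to the floor of its bin rather than dropping it.

Things in the scene. Friction and masses are not known exactly. Their poses are not given: they have to be found in the camera images.
- lifter: Steel T lifter in the rack's slot. Origin: underside centre of its 32 mm collar, which rests on the rack top; z up. Grip: flat black tab 40 mm along x, 12 along y, z 25 to 55 mm. Below, an 8 mm stem and double hook: bar 34 mm along x, 8 wide, underside z -20, upturned ends to z -9. Starts 50-80 deg counter-clockwise of rack x; rises 5 mm before catching, comes out when its x is within 10 deg of rack x.
- rack: Steel slide rack with glass slides fixed in it, 0.4 kg, loose: 100 mm along x, 50 along y, 64 high. Origin: centre of underside, z up. Top: 4 mm plate with a middle slot 46 mm along x, 18 along y. Flat skirts hang 20 mm from the top along both long sides: grip across the 50 mm width there, about 54 mm up. A similar rack with open top and wire bail is not part of the job.
- rack_bin: White plastic tub for the rack, open on top, fixed: outside 140 mm along x, 180 along y, 35 high, walls and floor 5 thick. Origin: centre of underside, z up. It may be on either side of the rack.
- lifter_bin: Shallow dark steel tray for the lifter, open on top, fixed: outside 200 mm along x, 150 along y, 40 high, walls and floor 4 thick. Origin: centre of underside, z up. On the other side of the rack from the tub. The lifter (0.12 kg) cannot stand alone: let go of on the tray's floor it topples along its own y axis, which is fine.
Not all that is in view belongs to the job. Leave any turquoise look-alike of the rack alone.

How it is judged:
By the outcome, as a careful person would: the job done as asked, in the order asked, and still so for the second after the job is handed in, with the robot touching nothing.
It also fails if it takes over 59 s, if anything falls off the work surface, if the arm or the gripper's body presses on something with over 40 N, if the wrist force passes 120 N, or if a joint passes its speed limit or range.

### The arm

A 6-joint arm with a two-finger parallel gripper is mounted at the origin on the work surface. World frame = base frame: x ahead of the robot, y to its left, z up, the work surface at z = 0. Lengths are in mm, angles in degrees, forces in N, time in s.
With the tool pointing down it reaches from about 300 to 850 mm from the base axis. Payload 4.2 kg.
Tool frame: the origin (TCP) lies on the centre line of the jaws, within the pads' length; the fingertips stand 11 mm ahead of it and the grasp point (between the pads) lies 8 mm behind it; z points along the fingers, y is the line along which they close (so a half turn about z gives the same grasp; the last joint's range is limited). The gripper opens to 91 mm and grips with 3 to 60 N. Pads are 32 mm wide; open, the fingers measure 118 mm over their backs; the gripper's body (76 mm by 178 mm) begins 60 mm behind the grasp point.
Start: joints at [-77.75, 18.312, 89.639, -0, 72.044, -1.146], TCP at [133.215, -559.371, 224.976] pointing down, gripper open.
Joint ranges: [-177.97, 177.97], [-48.28, 115.42], [12.27, 149.76], [-77.06, 257.06], [2.81, 150.46], [-146.56, 146.56]. Speed limits (degrees/s): [147.25, 147.25, 180, 180, 180, 180].

### API

Orientations are given as [roll, pitch, yaw] about the fixed x, y, z axes, in that order (R = Rz(yaw) Ry(pitch) Rx(roll)).
In Python, from workcell import env, grab_frame, camera_model, models gives the robot as it stands.
- The arm moves only by the shell command python3 -m crank 'ROWS' [FORCE]. ROWS is text: rows parted by semicolons, each of 7 numbers parted by spaces: the closure, from -1 (fully open) to 1 (shut), so that 0 is half open, then the shift along the tool's x, y, z in mm, then the turn, a rotation vector about the tool's x, y, z in degrees. A call has 1 to 10 rows; each row shifts and turns the commanded pose from where the row before left it, along the tool's axes as they then stand; what a row does not reach is not made up. A row lasts 1/8 s, in which the tool goes at most 62.5 mm and 10.7 degrees, less where a joint would pass 70% of its speed; a pose out of reach is approached as far as the arm can. A call is refused whole if a number of a shift passes 62.5 or a number of a turn 10.7, either way. A call with a gripper value outside its range is refused whole. The fingers move at their own pace and stop on an object; FORCE is the grip in N (left out, the last holds). Time passes only in rows, so rows that do not move let the fingers close. It gives the time, the measured TCP pose, the force, the opening and the grip force at its end, in the units of the state.
- env.state(): the state, without advancing time (a new reading comes with each control period).
- grab_frame(name): name is "scene" or "top" or "wrist"; returns the picture (420x560x3 uint8, blue, green, red); there is no depth.
- camera_model(name): a dict with "K" (3x3 intrinsics, pixels), "R" (3x3) and "t" (3): a world point X has camera coordinates R X + t; the wrist camera has in their place "mount" (4x4, takes a point from camera to tool coordinates, whose origin is the TCP and whose axes are the flange's). Camera axes: x right, y down, z forward; pixel columns grow to the right and rows downward; lengths in mm; the calibration is good to about 2 mm. A picture is of the moment at which its call begins: read the wrist's pose just before it. camera_model takes no time and is no camera call.
- env.job_done(): hands the job in; it is judged then, once.
Trained networks look in the newest picture that a camera, given by its name, has taken for a name from the list of things; names that differ only in an ending like _2 or _b are one class to them, and where a whole thing is asked for, a point or a joint stands for the part that bears it (a point fixed in the world has none). Each returns a list of dicts, best first, with "p" (0 to 1); they miss things now and then, are a little off and sometimes report something else, mostly with a low value. They report only what shows in the picture. A call takes as long as a camera call. They do not tell look-alikes from the thing itself.
- models.search_frame(name, camera): "point" ([x, y, z] in mm, in world coordinates, good to about 4 mm: the middle of the surface that is visible of it).
The state is a dict: "time_s": time; "qpos": joint angles; "qvel": joint speeds; "effort": joint torques, N m; "ee_pos": TCP position; "ee_rot": TCP orientation; "force": force on the tool from outside, world axes, zero at the start; "torque": the same for the moment, N m; "gripper_width": finger opening in mm; "gripper_force": force on a finger pad.
Only numpy, scipy, OpenCV 4.12 (cv2) and the standard library are available. Lean on these libraries where they do the work, as an engineer would, in place of code of your own. Each camera call takes 0.05 s, during which the arm holds its last target. There are 200 camera calls.

## Working session

There is one attempt and no reset: what is moved stays moved. The work goes in short steps, Python scripts to look and compute and a shell command to move; the robot and the scene stay as the last step left them, time stands still between calls to the robot, and variables do not carry over. Pictures are saved under pics/ and viewed, at most 13 in all, crops included, and the job is handed in when it is done.

```bash
mkdir -p pics; cat > h.py <<'E'
from workcell import env, grab_frame, camera_model, models
import numpy as np, cv2
from scipy.spatial.transform import Rotation as Ro
np.set_printoptions(precision=1,suppress=True)
def cam(n):
    m=camera_model(n)
    if n=="wrist":
        s=env.state(); T=np.eye(4); T[:3,:3]=Ro.from_euler('xyz',s['ee_rot'],degrees=True).as_matrix(); T[:3,3]=s['ee_pos']
        W=np.linalg.inv(T@np.array(m['mount'])); return np.array(m['K']),W[:3,:3],W[:3,3]
    return np.array(m['K']),np.array(m['R']),np.array(m['t'])
def proj(c,X):
    K,R,t=c; p=(K@(R@np.atleast_2d(X).T+t[:,None])).T; return p[:,:2]/p[:,2:]
def unproj(c,uv,z):
    K,R,t=c; uv=np.atleast_2d(uv).astype(float); d=(R.T@np.linalg.inv(K)@np.c_[uv,np.ones(len(uv))].T).T; o=-R.T@t
    return o+d*((z-o[2])/d[:,2])[:,None]
E
python3 - <<'E'
from h import *
a=grab_frame("top"); b=grab_frame("scene")
cv2.imwrite("pics/top.png",a); cv2.imwrite("pics/scene.png",b)
for c in("top","scene"):
  C=cam(c)
  for n in("lifter","rack","rack_bin","lifter_bin"):
    for r in models.search_frame(n,c): print(c,n,round(r['p'],2),np.array(r['point']),proj(C,r['point'])[0])
s=env.state();print(s['time_s'],s['ee_pos'],s['ee_rot'],s['gripper_width'])
E
```

```text
top lifter 0.78 [456.  -13.3 114.9] [291.7 198.9]
top rack 0.86 [384.5 261.2  61.7] [161.7 238.6]
top rack 0.8 [ 292.2 -238.2   63. ] [402.7 278.1]
top rack 0.79 [ 512.  -141.5   69.6] [352.6 172.9]
top rack 0.76 [456.8  -6.9  64.4] [288.6 201.2]
top rack 0.56 [516.8 123.8  59.9] [226.2 174.6]
top rack_bin 0.59 [547.9 328.4   5.7] [139.9 167.3]
top lifter_bin 0.98 [ 546.6 -331.8    5.2] [433.  160.4]
scene lifter 0.65 [460.6  -7.2  96.6] [266.9 195.8]
scene rack 0.89 [480.7   2.4  53.4] [260.9 219.4]
scene rack 0.87 [393.3 272.7  64.8] [390.  302.1]
scene rack 0.73 [ 512.4 -109.6   56.6] [222.1 189.8]
scene rack 0.73 [ 294.7 -225.8   46.3] [288.6 135. ]
scene rack 0.66 [521.1 137.   60.3] [275.  275.4]
scene rack_bin 0.92 [529.3 301.    4.6] [323.1 378.4]
scene lifter_bin 0.71 [ 553.6 -343.6    8. ] [171.4 155.5]
0.5 [ 133.2 -559.3  224.9] [180.    0.   13.4] 91.22203818437715
```

View pics/top.png

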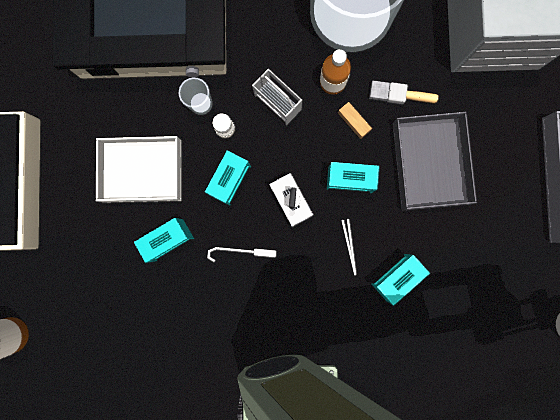

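View pics/scene.png

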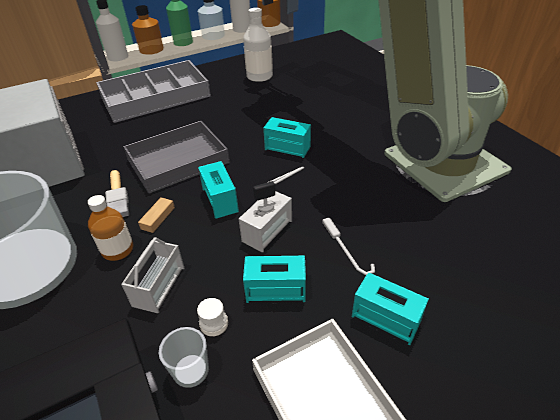

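Top view: the steel rack (white top) with the lifter is at (291,199). The look-alikes are turquoise racks at (227,176), (353,176), (162,240) and (402,279), and an open-top bail rack at (277,95). Only the one at (291,199) is steel with a slotted top and a lifter. The tub is at (138,168) and the tray at (435,160).

```bash
python3 - <<'E'
from h import *
a=cv2.imread("pics/top.png"); C=cam("top")
def rect(x0,y0,x1,y1,th,z,name):
    g=a[y0:y1,x0:x1].astype(int).min(2)
    m=(g>th).astype(np.uint8)
    n,l,s,_=cv2.connectedComponentsWithStats(m); k=1+s[1:,4].argmax()
    p=np.argwhere(l==k)[:,::-1]+[x0,y0]
    W=unproj(C,p,z)[:,:2].astype(np.float32); r=cv2.minAreaRect(W); print(name,r)
    return r
rect(262,165,322,232,110,64,"rack")
rect(85,125,190,210,60,35,"tub")
rect(388,100,485,220,45,40,"tray")
crop=cv2.resize(a[160:240,250:330],(560,560),interpolation=cv2.INTER_CUBIC)
cv2.imwrite("pics/crop.png",crop)
m=camera_model("wrist"); print(np.array(m['mount']),m['K'])
E
```

```text
rack ((461.0754699707031, -11.44803237915039), (101.95712280273438, 51.107627868652344), 26.832202911376953)
tub ((538.94873046875, 321.25445556640625), (189.45440673828125, 143.69195556640625), 89.83659362792969)
tray ((540.0335693359375, -325.22247314453125), (202.6039276123047, 152.80908203125), 3.634045362472534)
[[  -0.    -1.    -0.3   71.5]
 [   1.     0.    -0.    -0.7]
 [   0.    -0.3    1.  -160.3]
 [   0.     0.     0.     1. ]] [[297.2   0.  278.1]
 [  0.  297.2 212.2]
 [  0.    0.    1. ]]
```

View pics/crop.png

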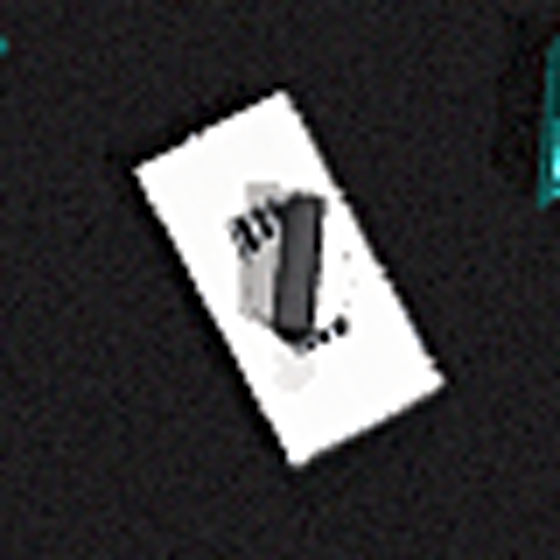

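The crop shows the steel rack with the lifter on top. The rack's long axis is at about +27° and the black tab is at about -4°, from (305,195) to (295,335). That angle disagrees with the 50-80° stated, so I'll check it with the wrist camera from above.

```bash
python3 -m crank '-1 40 -41 0 0 0 0;-1 40 -41 0 0 0 0;-1 40 -41 0 0 0 0;-1 40 -41 0 0 0 0;-1 40 -41 0 0 0 0;-1 40 -41 0 0 0 0;-1 40 -41 0 0 0 0;-1 40 -41 0 0 0 0;-1 40 -41 0 0 0 0;-1 40 -41 0 0 0 0' && python3 -m crank '-1 40 -41 0 0 0 0;-1 0 0 0 0 0 0;-1 0 0 0 0 0 0' && python3 - <<'E'
from h import *
C=cam("wrist");a=grab_frame("wrist");cv2.imwrite("pics/w1.png",a)
np.savez("w1.npz",K=C[0],R=C[1],t=C[2])
for n in("lifter","rack"):
    for r in models.search_frame(n,"wrist"): print(n,round(r['p'],2),np.array(r['point']),proj(C,r['point'])[0])
s=env.state();print(s['ee_pos'],s['ee_rot'],np.array(s['qpos']))
E
```

```text
time_s: 1.75
ee_pos: [428.2, -66.1, 225.3]
ee_rot: [180.0, -0.1, 13.4]
force: [0.8, -1.2, -0.2]
gripper_width: 91.2
gripper_force: 0.0
time_s: 2.12
ee_pos: [456.3, -18.9, 224.8]
ee_rot: [180.0, 0.1, 13.4]
force: [-0.6, -1.0, 0.3]
gripper_width: 91.2
gripper_force: 0.0
lifter 0.85 [459.3 -11.2 119.7] [271.8 209.1]
rack 0.96 [397.8 237.5  66.3] [ 39.3 198.9]
rack 0.9 [ 511.6 -134.5   65.8] [395.4 176.8]
rack 0.71 [475.4  -6.9  66.2] [272.4 182. ]
rack 0.57 [518.3 122.8  58. ] [161.1 112.5]
[456.1 -19.8 225. ] [180.    0.   13.3] [ -3.9   7.6 104.1  -0.   68.4  72.8]
```

View pics/w1.png

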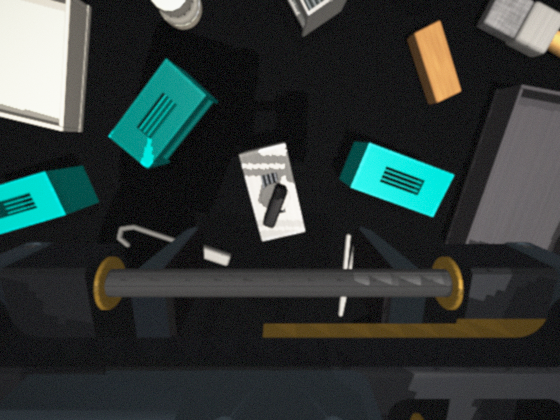

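```bash
python3 - <<'E'
from h import *
d=np.load("w1.npz");C=(d['K'],d['R'],d['t'])
a=cv2.imread("pics/w1.png")
q=unproj(C,[[239,155],[286,143],[305,231],[262,241]],64);print(q, q.mean(0), [np.degrees(np.arctan2(*(x-y)[1::-1])) for x,y in((q[0],q[3]),(q[1],q[2]))])
print(unproj(C,[[282,185],[268,222]],119))
# predicted tab tops
o=cv2.resize(a[135:250,225:320],(760,920)[:2] if 0 else (496,600),interpolation=cv2.INTER_CUBIC)
cv2.imwrite("pics/w1c.png",o)
E
```

```text
[[495.   34.2  64. ]
 [518.6 -11.5  64. ]
 [429.1 -55.7  64. ]
 [406.  -10.9  64. ]] [462.2 -11.   64. ] [np.float64(26.83212786547398), np.float64(26.29750785197637)]
[[483.1 -15.1 119. ]
 [446.2 -10.6 119. ]]
```

View pics/w1c.png

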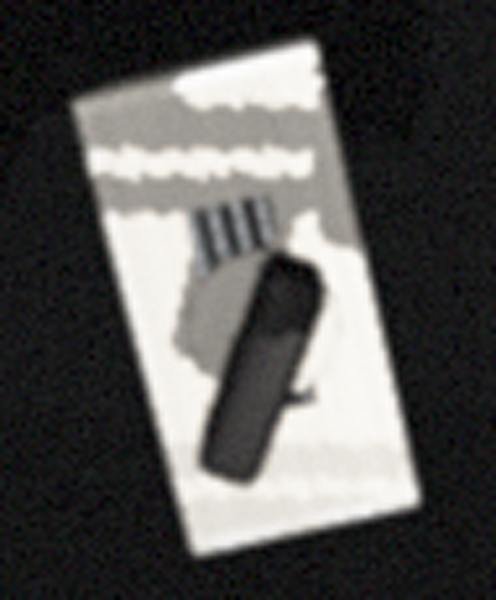

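Both views agree that the rack is at yaw about 26.6° with its centre at (461.5,-11), and the tab is at yaw about -6°, so the lifter needs about +32° CCW to line up. I'll trust the images and check the force as it comes out. Next I grasp the tab.

```bash
python3 -m crank '-1 8 -6 0 0 0 0;-0.3 0 0 30 0 0 9.4;-0.3 0 0 30 0 0 9.4;-0.3 0 0 40 0 0 0;-0.3 0 0 27 0 0 0;-0.3 0 0 0 0 0 0;-0.3 0 0 0 0 0 0' 30 && python3 - <<'E'
from h import *
C=cam("wrist");a=grab_frame("wrist");cv2.imwrite("pics/w2.png",a)
s=env.state();print(s['ee_pos'],s['ee_rot'],np.array(s['qpos']))
E
```

```text
time_s: 3.15
ee_pos: [464.2, -11.2, 98.9]
ee_rot: [-180.0, -0.1, -5.4]
force: [0.3, 0.0, -0.2]
gripper_width: 59.0
gripper_force: 0.0
[464.4 -11.2  99.2] [-180.    -0.2   -5.4] [ -2.8  15.6 114.2  -0.   50.   92.6]
```

View pics/w2.png

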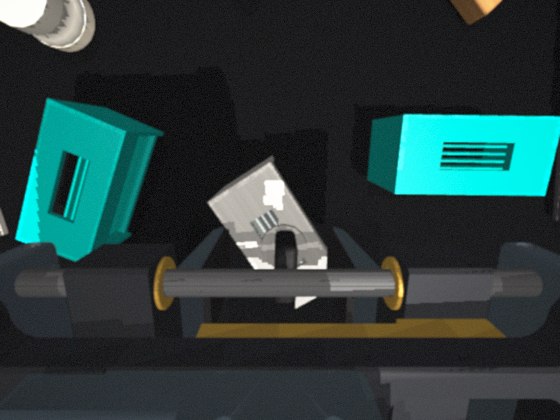

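The tab is at (286,265), upright in the picture and centred between the fingers. I'll close on it.

```bash
python3 -m crank '1 0 0 0 0 0 0;1 0 0 0 0 0 0;1 0 0 0 0 0 0;1 0 0 0 0 0 0;1 0 0 0 0 0 0;1 0 0 0 0 0 0' 35
```

```text
time_s: 3.95
ee_pos: [463.2, -11.1, 97.9]
ee_rot: [180.0, -0.0, -5.4]
force: [-0.2, -0.7, 0.0]
gripper_width: 11.8
gripper_force: 35.0
```

```bash
python3 -m crank '1 0 0 -1.5 0 0 0;1 0 0 -1.5 0 0 0;1 0 0 0 0 0 0' && python3 -m crank '1 0 0 0 0 0 -6;1 0 0 0 0 0 -6;1 0 0 0 0 0 -6;1 0 0 0 0 0 -6;1 0 0 0 0 0 -8;1 0 0 0 0 0 0;1 0 0 0 0 0 0' && python3 - <<'E'
from h import *
C=cam("wrist");a=grab_frame("wrist")[140:330,180:380];cv2.imwrite("pics/w3.png",cv2.resize(a,(600,570)))
t=grab_frame("top");Ct=cam("top");m=(t[165:232,262:322].astype(int).min(2)>110).astype(np.uint8)
p=np.argwhere(m)[:,::-1]+[262,165];print(cv2.minAreaRect(unproj(Ct,p,64)[:,:2].astype(np.float32)))
s=env.state();print(s['ee_pos'],s['ee_rot'],s['force'],s['torque'])
E
```

```text
time_s: 4.32
ee_pos: [463.2, -11.0, 101.0]
ee_rot: [180.0, -0.0, -5.4]
force: [-0.4, 0.2, -0.9]
gripper_width: 11.5
gripper_force: 35.0
time_s: 5.2
ee_pos: [463.1, -11.0, 100.9]
ee_rot: [180.0, 0.0, 26.5]
force: [0.8, 0.9, -0.9]
gripper_width: 11.9
gripper_force: 35.0
((468.871337890625, -13.019760131835938), (124.06660461425781, 128.3553924560547), 88.52030944824219)
[463.2 -11.  100.9] [180.    0.   26.5] [-0.   0.1 -0.8] [ 0. -0.  0.]
```

View pics/w3.png

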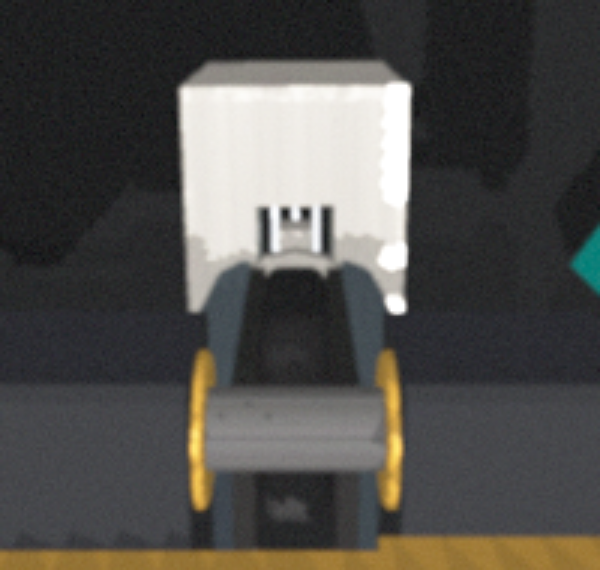

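The rack is square to the gripper, and the hook's end shows centred in the slot at (293,230), so they are lined up. I'll draw it up slowly.

```bash
python3 -m crank '1 0 0 -2 0 0 0;1 0 0 -2 0 0 0;1 0 0 -2 0 0 0;1 0 0 0 0 0 0' && python3 -m crank '1 0 0 -2 0 0 0;1 0 0 -2 0 0 0;1 0 0 0 0 0 0'
```

```text
time_s: 5.8
ee_pos: [463.3, -11.0, 107.2]
ee_rot: [180.0, -0.0, 26.6]
force: [-0.4, 0.3, -0.7]
gripper_width: 11.7
gripper_force: 35.0
time_s: 6.18
ee_pos: [463.3, -11.0, 111.1]
ee_rot: [180.0, -0.0, 26.6]
force: [-0.0, 0.2, -1.1]
gripper_width: 11.7
gripper_force: 35.0
```

It has risen 13 mm with only the lifter's own weight on the wrist, so it is free. I'll continue up.

```bash
python3 -m crank '1 0 0 -8 0 0 0;1 0 0 -10 0 0 0;1 0 0 -20 0 0 0;1 0 0 -40 0 0 0;1 0 0 -20 0 0 0;1 0 0 0 0 0 0' && python3 - <<'E'
from h import *
Ct=cam("top");grab_frame("wrist");t=grab_frame("top");cv2.imwrite("pics/t2.png",t)
for n in("lifter","rack"):
    for r in models.search_frame(n,"wrist"): print(n,round(r['p'],2),np.array(r['point']))
for r in models.search_frame("lifter_bin","top"): print(r)
# tray fit: outer from the first picture, rim at z=40 and also yaw
s=env.state();print(s['ee_pos'],s['ee_rot'],np.array(s['qpos']),s['force'])
E
```

```text
time_s: 6.92
ee_pos: [464.3, -11.1, 211.0]
ee_rot: [179.9, -0.2, 26.6]
force: [0.2, -0.1, -1.5]
gripper_width: 11.9
gripper_force: 35.0
lifter 0.82 [475.1  -7.5 231.1]
rack 0.77 [ 303.1 -277.4   62.8]
rack 0.74 [402.2 235.2  64.3]
rack 0.69 [ 508.7 -133.6   66.4]
rack 0.66 [483.6   2.6  60.4]
rack 0.57 [519.3 125.7  59.8]
{'point': [551.3, -333.5, 5.7], 'p': 0.63}
[462.4 -11.  207.9] [-179.9    0.1   26.6] [ -2.8   9.  105.   -0.   66.2  60.6] [ 0.1 -0.8 -0.7]
```

```bash
python3 -m crank '1 -10 45 0 0 0 0;1 -10 45 0 0 0 0;1 -10 45 0 0 0 0;1 -10 45 0 0 0 0;1 -10 45 0 0 0 0;1 -10 45 0 0 0 0;1 -11 46 0 0 0 0;1 0 0 0 0 0 0' && python3 -m crank '1 0 0 10 0 0 -9.5;1 0 0 10 0 0 -9.5;1 0 0 10 0 0 -9.5;1 0 0 10 0 0 -9.5;1 0 0 10 0 0 -9.5;1 0 0 10 0 0 -9.5;1 0 0 10 0 0 -9.5;1 0 0 0 0 0 0' && python3 - <<'E'
from h import *
Ct=cam("wrist");a=grab_frame("wrist");cv2.imwrite("pics/w4.png",a)
s=env.state();print(s['ee_pos'],s['ee_rot'],np.array(s['qpos']),s['force'])
# expected tray rim corners overlaid
c,sn=np.cos(np.radians(3.6)),np.sin(np.radians(3.6))
P=[[540+c*x-sn*y,-325+sn*x+c*y,40] for x,y in((100,75),(100,-75),(-100,-75),(-100,75))]
print(proj(Ct,P)); cv2.polylines(a,[proj(Ct,P).astype(int)],True,(0,255,0),1); cv2.imwrite("pics/w4.png",a)
E
```

```text
time_s: 8.18
ee_pos: [541.1, -328.2, 207.0]
ee_rot: [-179.9, 0.1, 26.4]
force: [-0.5, 0.1, -0.5]
gripper_width: 12.0
gripper_force: 35.0
time_s: 9.18
ee_pos: [540.2, -323.9, 137.5]
ee_rot: [-179.8, -0.1, 93.0]
force: [0.1, -0.3, -1.3]
gripper_width: 12.0
gripper_force: 35.0
[ 540.7 -324.4  138.2] [-179.9   -0.1   93. ] [-32.   26.9  89.1   0.   64.1 -35. ] [-0.1 -0.  -0.2]
[[396.9 131.3]
 [383.  292.9]
 [175.6 294.3]
 [158.4 133.8]]
```

View pics/w4.png

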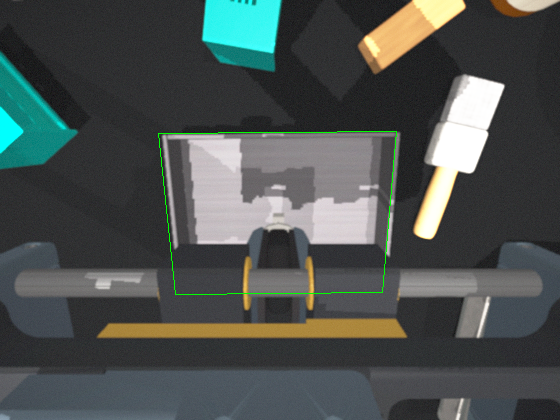

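The tray rim matches the overlay, corners (159,134) to (397,131), with the lifter centred over it. I'll lower it until it touches.

```bash
python3 -m crank '1 0 0 25 0 0 0;1 0 0 25 0 0 0;1 0 0 18 0 0 0;1 0 0 4 0 0 0;1 0 0 0 0 0 0;1 0 0 0 0 0 0' && python3 -m crank '1 0 0 2 0 0 0;1 0 0 2 0 0 0;1 0 0 1 0 0 0;1 0 0 0 0 0 0'
```

```text
time_s: 9.98
ee_pos: [541.8, -325.7, 68.1]
ee_rot: [179.9, 0.1, 93.1]
force: [0.3, 0.2, -0.9]
gripper_width: 11.5
gripper_force: 35.0
time_s: 10.48
ee_pos: [541.1, -325.4, 61.8]
ee_rot: [-180.0, -0.0, 93.1]
force: [0.0, -0.3, -1.0]
gripper_width: 11.7
gripper_force: 35.0
```

```bash
python3 -m crank '1 0 0 1 0 0 0;1 0 0 1 0 0 0;1 0 0 0 0 0 0' && python3 -m crank '1 0 0 1 0 0 0;1 0 0 0 0 0 0' && python3 -m crank '1 0 0 1 0 0 0;1 0 0 0 0 0 0'
```

```text
time_s: 10.85
ee_pos: [541.1, -325.3, 59.8]
ee_rot: [-180.0, -0.0, 93.1]
force: [-0.3, 0.4, -0.8]
gripper_width: 11.5
gripper_force: 35.0
time_s: 11.1
ee_pos: [541.1, -325.3, 58.9]
ee_rot: [-180.0, -0.0, 93.1]
force: [0.2, -0.5, -0.5]
gripper_width: 11.5
gripper_force: 35.0
time_s: 11.35
ee_pos: [541.2, -325.4, 58.0]
ee_rot: [180.0, 0.0, 93.1]
force: [-0.2, -0.5, -1.1]
gripper_width: 11.2
gripper_force: 35.0
```

```bash
python3 -m crank '1 0 0 1 0 0 0;1 0 0 0 0 0 0' && python3 -m crank '1 0 0 1 0 0 0;1 0 0 0 0 0 0'
```

```text
time_s: 11.6
ee_pos: [541.2, -325.4, 58.0]
ee_rot: [180.0, 0.0, 93.1]
force: [-0.8, 0.2, 5.1]
gripper_width: 11.8
gripper_force: 35.0
time_s: 11.85
ee_pos: [541.2, -325.5, 57.9]
ee_rot: [180.0, 0.0, 93.1]
force: [-2.1, 1.2, 9.6]
gripper_width: 11.8
gripper_force: 35.0
```

It is resting on the tray floor. I'll release and rise.

```bash
python3 -m crank '-1 0 0 -1 0 0 0;-1 0 0 0 0 0 0;-1 0 0 0 0 0 0;-1 0 0 0 0 0 0;-1 0 0 -10 0 0 0;-1 0 0 -15 0 0 0;-1 0 0 -25 0 0 0;-1 0 0 -40 0 0 0;-1 0 0 -40 0 0 0;-1 0 0 0 0 0 0' && python3 - <<'E'
from h import *
Ct=cam("top");a=grab_frame("top");w=grab_frame("wrist");cv2.imwrite("pics/p5.png",np.hstack([cv2.resize(a[80:260,60:500],(440,180)),w[100:280,150:410]]))
s=env.state();print(s['ee_pos'],s['ee_rot'],s['gripper_width'])
m=np.zeros(a.shape[:2],np.uint8);m[168:232,262:322]=(a[168:232,262:322].min(2)>110)
n,l,st,_=cv2.connectedComponentsWithStats(m);k=1+st[1:,4].argmax()
print(cv2.minAreaRect(unproj(Ct,np.argwhere(l==k)[:,::-1],64)[:,:2].astype(np.float32)))
for r in models.search_frame("lifter","wrist"): print(r)
E
```

```text
time_s: 13.1
ee_pos: [543.1, -326.6, 192.3]
ee_rot: [179.5, 0.3, 93.1]
force: [0.3, -0.6, -0.7]
gripper_width: 91.5
gripper_force: 0.0
[ 541.1 -325.3  187.8] [179.9   0.   93.1] 91.66663164511475
((461.39935302734375, -11.258163452148438), (101.19071197509766, 51.19047927856445), 26.74146270751953)
{'point': [540.0, -326.6, 77.2], 'p': 0.89}
```

View pics/p5.png

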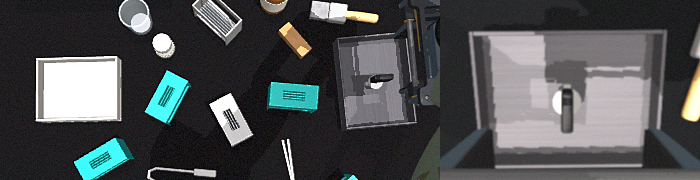

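The rack has not moved: (461.4,-11.3), yaw 26.7°. The lifter shows in the tray at wrist-crop (567,105), well inside. Next I go to the rack.

```bash
python3 -m crank '-1 45 -9 0 0 0 0;-1 45 -9 0 0 0 0;-1 45 -9 0 0 0 0;-1 45 -9 0 0 0 0;-1 46 -9 0 0 0 0;-1 46 -9 0 0 0 0;-1 46 -9 0 0 0 0;-1 0 0 0 0 0 0' && python3 -m crank '-0.6 0 0 0 0 0 9.5;-0.6 0 0 0 0 0 9.5;-0.6 0 0 0 0 0 9.5;-0.6 0 0 0 0 0 9.5;-0.6 0 0 10 0 0 9.5;-0.6 0 0 10 0 0 9.5;-0.6 0 0 10 0 0 9.4;-0.6 0 0 20 0 0 0;-0.6 0 0 0 0 0 0;-0.6 0 0 0 0 0 0' && python3 - <<'E'
from h import *
C=cam("wrist");w=grab_frame("wrist")
s=env.state();print(s['ee_pos'],s['ee_rot'])
P=np.array([[x,y] for x,y in((50,25),(50,-25),(-50,-25),(-50,25))]);c,n=np.cos(np.radians(26.7)),np.sin(np.radians(26.7))
P=np.c_[P@np.array([[c,n],[-n,c]])+[461.4,-11.2],np.full(4,64)]
cv2.polylines(w,[proj(C,P).astype(int)],True,(0,255,0),1);cv2.imwrite("pics/w6.png",w)
E
```

```text
time_s: 14.25
ee_pos: [459.2, -9.0, 185.8]
ee_rot: [-179.8, -0.0, 93.3]
force: [0.4, -0.3, -0.1]
gripper_width: 91.5
gripper_force: 0.0
time_s: 15.5
ee_pos: [461.3, -11.7, 137.0]
ee_rot: [180.0, 0.0, 26.7]
force: [-0.5, -0.6, 0.9]
gripper_width: 73.2
gripper_force: 0.0
[461.6 -11.6 137.3] [180.   -0.   26.7]
```

View pics/w6.png

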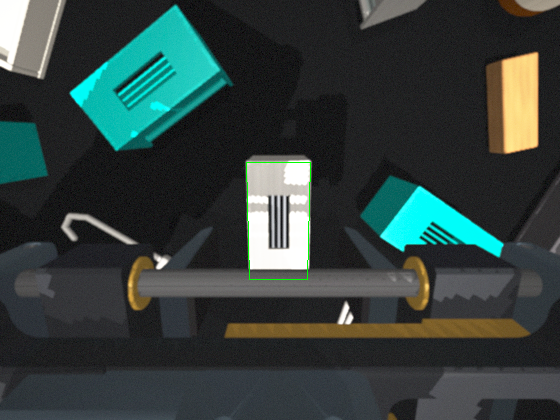

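The rack's top lies on the overlay (247,162)-(310,162), square and centred between the fingers. I'll descend and grip.

```bash
python3 -m crank '-0.6 0 0 40 0 0 0;-0.6 0 0 36 0 0 0;-0.6 0 0 15 0 0 0;-0.6 0 0 0 0 0 0;-0.6 0 0 0 0 0 0;1 0 0 0 0 0 0;1 0 0 0 0 0 0;1 0 0 0 0 0 0;1 0 0 0 0 0 0' 40 && python3 -m crank '1 0 0 -3 0 0 0;1 0 0 -10 0 0 0;1 0 0 0 0 0 0'
```

```text
time_s: 16.68
ee_pos: [461.5, -11.4, 46.4]
ee_rot: [180.0, -0.0, 26.7]
force: [-0.2, -0.8, 4.9]
gripper_width: 49.8
gripper_force: 40.0
time_s: 17.05
ee_pos: [461.4, -11.2, 59.5]
ee_rot: [180.0, -0.1, 26.7]
force: [-0.7, -0.1, -4.4]
gripper_width: 49.8
gripper_force: 40.0
```

```bash
python3 -m crank '1 0 0 -30 0 0 0;1 0 0 -40 0 0 0;1 0 0 -30 0 0 0;1 0 0 0 0 0 0' && python3 -m crank '1 15 -18 0 0 0 0;1 27 -32 0 0 0 0;1 27 -32 0 0 0 0;1 27 -33 0 0 0 0;1 27 -33 0 0 0 0;1 27 -33 0 0 0 0;1 27 -33 0 0 0 0;1 27 -32 0 0 0 0;1 14 -16 0 0 0 0;1 0 0 0 0 0 0' && python3 -m crank '1 0 0 0 0 0 -9;1 0 0 0 0 0 -9;1 0 0 0 0 0 -9;1 0 0 0 0 0 -9;1 0 0 0 0 0 -9;1 0 0 0 0 0 -9;1 0 0 0 0 0 -9;1 0 0 0 0 0 0' && python3 - <<'E'
from h import *
C=cam("wrist");w=grab_frame("wrist")
s=env.state();print(s['ee_pos'],s['ee_rot'],s['force'],s['gripper_width'])
P=np.array([[539+x,321+y,35] for x,y in((70,90),(70,-90),(-70,-90),(-70,90))])
cv2.polylines(w,[proj(C,P).astype(int)],True,(0,255,0),1);cv2.imwrite("pics/w7.png",w)
E
```

```text
time_s: 17.55
ee_pos: [462.5, -11.3, 160.6]
ee_rot: [179.8, -0.3, 26.7]
force: [0.7, -0.9, -3.5]
gripper_width: 49.5
gripper_force: 40.0
time_s: 18.8
ee_pos: [537.5, 321.2, 156.9]
ee_rot: [180.0, 0.2, 26.8]
force: [-1.1, -0.9, -4.6]
gripper_width: 49.5
gripper_force: 40.0
time_s: 19.8
ee_pos: [537.6, 319.0, 158.3]
ee_rot: [-179.9, 0.1, 89.5]
force: [0.0, 0.4, -4.6]
gripper_width: 49.8
gripper_force: 40.0
[537.7 319.3 158.4] [-179.9    0.1   89.5] [-0.4  0.7 -4.3] 49.755244833860296
```

View pics/w7.png

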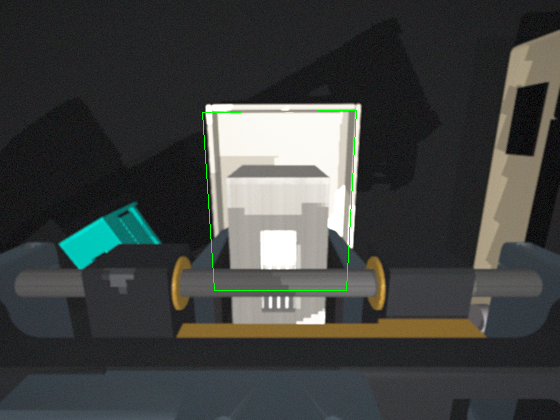

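This shows the tub rim 7 px beyond and 3 px right of my overlay, with far corners (207,105) and (359,105). The tub is therefore at about (542,327). I'll shift to match and lower.

```bash
python3 -m crank '1 8 4 0 0 0 0;1 0 0 35 0 0 0;1 0 0 35 0 0 0;1 0 0 20 0 0 0;1 0 0 10 0 0 0;1 0 0 3 0 0 0;1 0 0 0 0 0 0;1 0 0 0 0 0 0' && python3 -m crank '1 0 0 1 0 0 0;1 0 0 1 0 0 0;1 0 0 0 0 0 0;1 0 0 0 0 0 0' && python3 -m crank '1 0 0 1 0 0 0;1 0 0 0 0 0 0;1 0 0 0 0 0 0'
```

```text
time_s: 20.85
ee_pos: [542.8, 329.1, 57.0]
ee_rot: [179.9, -0.1, 89.7]
force: [-0.6, -0.4, -4.2]
gripper_width: 49.8
gripper_force: 40.0
time_s: 21.35
ee_pos: [542.2, 328.7, 53.9]
ee_rot: [180.0, 0.0, 89.7]
force: [0.1, -0.3, -5.0]
gripper_width: 49.3
gripper_force: 40.0
time_s: 21.72
ee_pos: [542.2, 328.7, 52.9]
ee_rot: [-180.0, 0.0, 89.7]
force: [-0.1, 0.7, -4.2]
gripper_width: 50.0
gripper_force: 40.0
```

```bash
python3 -m crank '1 0 0 1 0 0 0;1 0 0 0 0 0 0;1 0 0 0 0 0 0' && python3 -m crank '1 0 0 0.7 0 0 0;1 0 0 0 0 0 0;1 0 0 0 0 0 0' && python3 -m crank '1 0 0 0.7 0 0 0;1 0 0 0 0 0 0;1 0 0 0 0 0 0'
```

```text
time_s: 22.1
ee_pos: [542.2, 328.7, 51.9]
ee_rot: [180.0, 0.0, 89.7]
force: [0.9, -0.4, -5.0]
gripper_width: 49.9
gripper_force: 40.0
time_s: 22.48
ee_pos: [542.2, 328.8, 51.5]
ee_rot: [180.0, -0.0, 89.7]
force: [-1.1, -0.6, -2.6]
gripper_width: 49.9
gripper_force: 40.0
time_s: 22.85
ee_pos: [542.3, 328.8, 51.5]
ee_rot: [180.0, -0.0, 89.7]
force: [-1.6, -0.9, 5.5]
gripper_width: 50.0
gripper_force: 40.0
```

It is on the floor. I'll release, retreat and check.

```bash
python3 -m crank '-0.6 0 0 0 0 0 0;-0.6 0 0 0 0 0 0;-0.6 0 0 0 0 0 0;-0.6 0 0 -15 0 0 0;-0.6 0 0 -30 0 0 0;-0.6 0 0 -50 0 0 0;-0.6 0 0 -50 0 0 0;-0.6 0 0 0 0 0 0' && python3 -m crank '-0.6 -50 -20 0 0 0 0;-0.6 -50 -20 0 0 0 0;-0.6 -50 -20 0 0 0 0;-0.6 -50 -20 0 0 0 0;-0.6 0 0 0 0 0 0;-0.6 0 0 0 0 0 0' && python3 - <<'E'
from h import *
a=grab_frame("top");b=grab_frame("scene");f=lambda i:cv2.resize(i,(400,300))
z=lambda i:cv2.resize(i,(400,300),interpolation=cv2.INTER_CUBIC)
cv2.imwrite("pics/fin.png",np.vstack([np.hstack([f(a),f(b)]),np.hstack([z(a[110:215,80:220]),z(a[100:220,375:535])])]))
E
```

```text
time_s: 23.85
ee_pos: [544.6, 330.2, 201.8]
ee_rot: [179.4, -0.3, 89.7]
force: [0.2, -0.7, -0.2]
gripper_width: 73.0
gripper_force: 0.0
time_s: 24.6
ee_pos: [461.5, 129.5, 195.7]
ee_rot: [180.0, -0.0, 89.7]
force: [1.0, 0.7, -0.1]
gripper_width: 72.7
gripper_force: 0.0
```

View pics/fin.png

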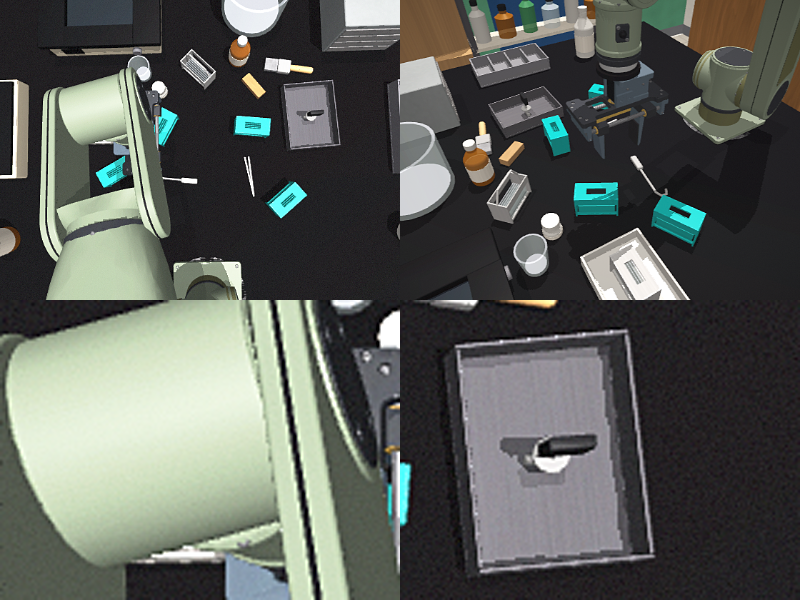

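In the final pictures the rack stands upright and flat in the tub, at scene tile (640,270). The lifter rests on the tray floor, still upright, at tray tile (550,455), and the gripper is clear of everything.

```bash
python3 -c "
from workcell import env
print(env.job_done())"
```

```text
the job is handed in; nothing more can be done
None
```

I drew the lifter free of the standing rack and set it on the tray floor (still upright when last seen), then set the rack upright with its slides on the tub floor; the job was handed in at about 25 s.

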